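# Load a spice jar against the sprung pusher and hold it home

### The arm

A 6-joint arm with a two-finger parallel gripper is mounted at the origin on a cart in front of the work surface, level with it; the furniture and walls round the work are solid. World frame = base frame: x ahead of the robot, y to its left, z up, the work surface at z = 0. Lengths are in m, angles in rad, forces in N, time in s.
With the tool pointing down it reaches from about 0.25 to 0.775 m from the base axis. Payload 4 kg.
Tool frame: the origin (TCP) lies on the centre line of the jaws, within the pads' length; the fingertips stand 17 mm ahead of it and the grasp point (between the pads) lies 2 mm behind it; z points along the fingers, y is the line along which they close (so a half turn about z gives the same grasp; the last joint's range is limited). The gripper opens to 94 mm and grips with 3 to 60 N. Pads are 16 mm wide; open, the fingers measure 119 mm over their backs; the gripper's body (75 mm by 177 mm) begins 78 mm behind the grasp point.
Start: joints at [-1.355, 0.087, 1.371, -0, 1.684, -0.103], TCP at [0.172, -0.522, 0.223] pointing down, gripper open.
Joint ranges: [-3.1, 3.1], [-0.76, 2.03], [0.27, 2.55], [-1.08, 4.22], [0.17, 2.65], [-2.57, 2.57]. Speed limits (rad/s): [2.79, 2.79, 3.14, 3.14, 3.14, 3.14].

### API

Orientations are given as [roll, pitch, yaw] about the fixed x, y, z axes, in that order (R = Rz(yaw) Ry(pitch) Rx(roll)).
In Python, from bench import robot gives the robot as it stands.
- The arm moves only by the tool servo_tool, never from a script. Its argument "plan" is a list of rows, each a list of 7 numbers: the shift along the tool's x, y, z normalised to -1 to 1, where 1 is 0.1 m, then the turn, a rotation vector about the tool's x, y, z normalised to -1 to 1, where 1 is pi/2 rad, then the finger opening in mm, from 0 to 94. In form: [[x, y, z, ax, ay, az, gripper], ...]. A call has 1 to 12 rows; each row is the pose to reach, as a shift and turn from the pose commanded when the call began, along the tool's axes at that moment; what a row does not reach only later rows make up. A row lasts 1/12 s, in which the tool goes at most 41.7 mm and 7.16 degrees, less where a joint would pass 70% of its speed; a pose out of reach is approached as far as the arm can. A call with a number of a shift or a turn outside -1 to 1 is refused whole. A call with a gripper value outside its range is refused whole. The fingers move at their own pace and stop on an object; the grip force is fixed at half the most. Time passes only in rows, so rows that repeat a pose let the fingers close. It gives the time, the measured TCP pose, the force, the opening and the grip force at its end, in the units of the state.
- robot.get_obs(): the state, without advancing time (a new reading comes with each control period).
- robot.snapshot(name): name is "side" or "top" or "wrist"; returns the picture (384x512x3 uint8, red, green, blue); there is no depth.
- robot.camera_params(name): a dict with "camera_matrix" (3x3 intrinsics, pixels), "rvec" (rotation vector, rad) and "tvec" (3), from world to camera coordinates, as OpenCV has them; the wrist camera has in their place "tool_from_camera" (4x4, takes a point from camera to tool coordinates, whose origin is the TCP and whose axes are the flange's). Camera axes: x right, y down, z forward; pixel columns grow to the right and rows downward; lengths in m; the calibration is good to about 2 mm. A picture is of the moment at which its call begins: read the wrist's pose just before it. camera_params takes no time and is no camera call.
- robot.close_job(): hands the job in; it is judged then, once.
Trained networks look in the newest picture that a camera, given by its name, has taken for a name from the list of things; names that differ only in an ending like _2 or _b are one class to them, and where a whole thing is asked for, a point or a joint stands for the part that bears it (a point fixed in the world has none). Each returns a list of dicts, best first, with "conf" (0 to 1); they miss things now and then, are a little off and sometimes report something else, mostly with a low value. They report only what shows in the picture. A call takes as long as a camera call. They do not tell look-alikes from the thing itself.
- robot.find_in(thing, camera): "extent" ([centre column, centre row, width, height] in pixels, round what is visible of it).
The state is a dict: "time": time; "joint_positions": joint angles; "qvel": joint speeds; "joint_torque": joint torques, N m; "tool_pos": TCP position; "ee_rot": TCP orientation; "wrist_force": force on the tool from outside, world axes, zero at the start; "wrist_torque": the same for the moment, N m; "width": finger opening in m; "finger_force": force on a finger pad.
Only numpy, scipy, OpenCV 4.12 (cv2) and the standard library are available. Lean on these libraries where they do the work, as an engineer would, in place of code of your own. Each camera call takes 0.05 s, during which the arm holds its last target. There are 200 camera calls.

### The job

Pick up the spice jar and lower it upright into the lane of the spring-fed spice rack, between the front lip and the sprung pusher. Then, keeping hold of the jar, use it to press the pusher back, without ramming it, until it meets its hard stop, and finish while still gripping the jar and holding the pusher fully back, so that I can drop in the locking pin: do not let go. Push only with the jar, keep it upright and low in the lane, and leave the little shaker and the sauce pot where they stand.

Things in the scene. Friction and masses are not known exactly. Their poses are not given: they have to be found in the camera images.
- spice_jar: the spice jar: upright round glass jar with a screw cap, 108 mm tall, 45 mm in diameter (body and cap nearly alike), about 0.08 to 0.15 kg, loose on the counter. Origin at the centre of its underside, z up. The tallest of the three loose things on the right-hand part of the counter (which stands where changes)
- rack: spring-fed spice rack: fixed wooden lane on the counter, 205 mm long, 80 mm wide. Origin on the counter under the lane's centre line; x runs along the lane from the end with the low steel front lip to the pusher (roughly away from the robot), y across to the left, z up. Lane floor 8 mm above the counter; rails' inner faces at y = +-32 mm, outer +-38, tops 36 mm above the counter
- loading_place (a point): point on the lane floor, 8 mm above the counter, in the middle of the 80 mm long space for the jar between lip and resting pusher (rack x = -105 to -25 mm; this point at -65 mm). The front lip is 6 mm thick, its top 21 mm above the counter
- stop (a point): front end of the steel guide sleeve behind the pusher, on its axis, rack x = 33 mm, 52 mm above the counter: the hard stop for the pusher's back. The back wall is at x = 76 to 88 mm, 72 mm high; the plunger rod comes out behind it, to x = 145 mm when the pusher is fully back
- pusher_face (a point): middle of the pusher's flat front face, which looks along the rack's -x at the jar; 50 mm above the counter, at rack x = -25 mm when at rest. The pusher is an upright grey plate 8 mm thick, 52 mm wide, reaching from 10 to 88 mm above the counter; it moves with the joint
- pusher (a joint): travel of the sprung pusher along the rack's +x, m: 0 at rest (forward), 0.050 at the hard stop. The spring pushes it forward with about 5 N at rest, rising evenly to about 11 N at the stop; it comes forward again when let go
- shaker: bystander: small shaker with a domed grey cap, 44 mm in diameter, 90 mm tall, loose; origin at the centre of its underside
- sauce_pot: bystander: low round sauce pot with a lid, 70 mm in diameter, 40 mm tall, loose; origin at the centre of its underside
Mind the look-alikes: they are no part of the job. Leave any blue or orange look-alike of the spice_jar alone.

How it is judged:
By the outcome, as a careful person would: the job done as asked, in the order asked, and still so for the second after the job is handed in, while the arm keeps its last pose, push and grip.
It also fails if it takes over 48 s, if anything falls off the work surface, if the arm or the gripper's body presses on something with over 40 N, if the wrist force passes 120 N, or if a joint passes its speed limit or range.

## Working session

There is one attempt and no reset: what is moved stays moved. The work goes in short steps, Python scripts to look and compute and a tool call to move; the robot and the scene stay as the last step left them, time stands still between calls to the robot, and variables do not carry over. Pictures are saved under pics/ and viewed, at most 10 in all, crops included, and the job is handed in when it is done.

Besides the shell and the picture viewer there is one more tool, called after "Call:" as name(argument=value, ...) on one line, values as JSON. servo_tool: Moves the arm, as the interface text tells. Scaled input: -1 to 1 covers 0.1 m each way for a shift and pi/2 rad each way for a turn. Its arguments: {"type":"object","properties":{"plan":{"type":"array","items":{"type":"array","items":{"type":"number"}}}},"required":["plan"]}

```bash
mkdir -p pics; cat > h.py <<'E'
import numpy as np, cv2
from bench import robot
from scipy.spatial.transform import Rotation as R
def ray(cam,u,v):
    p=robot.camera_params(cam); K=np.array(p["camera_matrix"])
    d=np.linalg.inv(K)@np.array([u,v,1.])
    if "rvec" in p:
        Rm=cv2.Rodrigues(np.array(p["rvec"],float))[0]; t=np.array(p["tvec"],float).ravel()
        return -Rm.T@t, Rm.T@d
    o=robot.get_obs(); T=np.eye(4); T[:3,:3]=R.from_euler('xyz',o["ee_rot"]).as_matrix(); T[:3,3]=o["tool_pos"]
    M=T@np.array(p["tool_from_camera"]); return M[:3,3], M[:3,:3]@d
def at_z(cam,u,v,z):
    c,d=ray(cam,u,v); return c+d*(z-c[2])/d[2]
def proj(cam,P):
    p=robot.camera_params(cam); K=np.array(p["camera_matrix"],float)
    if "rvec" in p: r,t=np.array(p["rvec"],float),np.array(p["tvec"],float)
    else:
        o=robot.get_obs(); T=np.eye(4); T[:3,:3]=R.from_euler('xyz',o["ee_rot"]).as_matrix(); T[:3,3]=o["tool_pos"]
        M=np.linalg.inv(T@np.array(p["tool_from_camera"])); r=cv2.Rodrigues(M[:3,:3])[0]; t=M[:3,3]
    return cv2.projectPoints(np.array(P,float).reshape(-1,1,3),r,t,K,None)[0].reshape(-1,2)
def snap(cam,name):
    im=robot.snapshot(cam); cv2.imwrite(f"pics/{name}.png",im[:,:,::-1]); return im
E
python3 - <<'E'
from h import *
o=robot.get_obs(); print(o)
a=snap("top","t0"); b=snap("side","s0")
cv2.imwrite("pics/both.png",cv2.resize(np.vstack([a,b])[:,:,::-1],(512,768))[:,:] if 0 else cv2.resize(np.hstack([a,b])[:,:,::-1],(800,300)))
for c in("top","side"):
  for n in("spice_jar","rack","shaker","sauce_pot","pusher"):
    print(c,n,[(np.round(d["extent"]).tolist(),round(d["conf"],2)) for d in robot.find_in(n,c)])
  print(ray(c,256,192))
E
```

```text
{'time': 0.0, 'joint_positions': array([-1.35514120e+00,  8.79261125e-02,  1.37222058e+00,  8.05050308e-06,
        1.68358750e+00, -1.03104145e-01]), 'qvel': array([-1.01870689e-04, -7.06734488e-05,  1.03222105e-03, -1.73715781e-03,
        3.86950227e-04,  7.25536875e-04]), 'joint_torque': array([-4.39712567e-04, -3.40185535e+01, -3.02422929e+01,  7.17075798e-02,
        3.29377642e-02, -1.70802000e-04]), 'tool_pos': array([ 0.17225208, -0.52180375,  0.221337  ]), 'ee_rot': array([-3.13946331e+00, -2.28369552e-04,  3.18759924e-01]), 'wrist_force': array([ 0.17122175, -0.40120624, -0.66200909]), 'wrist_torque': array([-0.00227161,  0.00989622,  0.01935591]), 'finger_force': 0.0, 'width': 0.09423746112326045}
top spice_jar [([254.0, 198.0, 25.0, 22.0], 0.85), ([281.0, 228.0, 23.0, 23.0], 0.71), ([260.0, 160.0, 19.0, 28.0], 0.64)]
top rack [([141.0, 174.0, 69.0, 88.0], 0.78)]
top shaker [([312.0, 197.0, 22.0, 19.0], 0.52), ([253.0, 199.0, 20.0, 19.0], 0.24)]
top sauce_pot [([375.0, 211.0, 31.0, 24.0], 0.93)]
top pusher [([140.0, 169.0, 29.0, 29.0], 0.73)]
(array([ 0.32970566, -0.07226145,  1.02014858]), array([ 0.14900338,  0.00118077, -0.98883983]))
side spice_jar [([245.0, 178.0, 16.0, 43.0], 0.98), ([307.0, 204.0, 21.0, 41.0], 0.95), ([268.0, 199.0, 18.0, 40.0], 0.7)]
side rack [([159.0, 254.0, 100.0, 74.0], 0.69)]
side shaker [([303.0, 169.0, 16.0, 31.0], 0.59)]
side sauce_pot []
side pusher [([154.0, 250.0, 28.0, 34.0], 0.85)]
(array([-6.37809954e-04,  3.84667472e-01,  8.86148977e-01]), array([ 0.46442422, -0.4198229 , -0.77981878]))
```

View pics/t0.png

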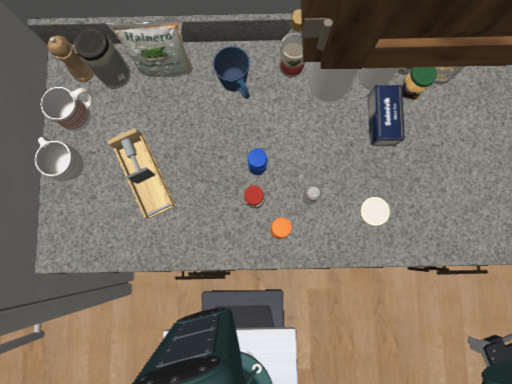

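View pics/s0.png

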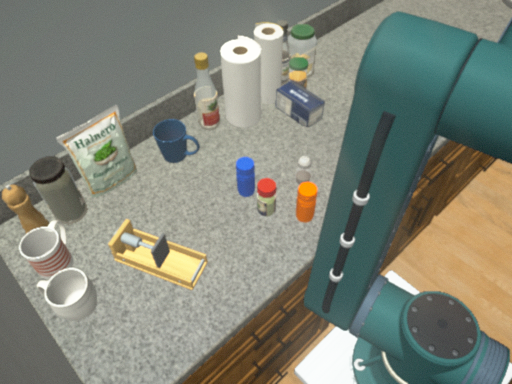

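The candidates are blue (top 257,161 / side 245,178), red-capped glass (top 254,196 / side 267,198) and orange (top 281,228 / side 307,204), with the small shaker at top 313,194 and the pot at 375,211. The red-capped glass jar is the one wanted, since blue and orange are look-alikes. The rack runs from the lip at about (158,212) to the back at about (124,135) in the top view.

```bash
python3 - <<'E'
from h import *
a=cv2.imread("pics/t0.png"); b=cv2.imread("pics/s0.png")
c1=cv2.resize(a[120:225,95:200],(420,420),interpolation=cv2.INTER_CUBIC)
c2=cv2.resize(b[150:250,230:325],(380,400),interpolation=cv2.INTER_CUBIC); c2=cv2.copyMakeBorder(c2,0,20,0,0,0)
cv2.imwrite("pics/crop.png",np.hstack([c1,c2]))
def blob(im,lo,hi,lab):
    h=cv2.cvtColor(im,cv2.COLOR_BGR2HSV); m=cv2.inRange(h,lo,hi)
    n,l,s,c=cv2.connectedComponentsWithStats(m)
    for i in range(1,n):
        if s[i,4]>60: print(lab,s[i].tolist(),c[i].round(1))
    return m
blob(a,(0,150,60),(4,255,255),"redtop");blob(a,(172,150,60),(180,255,255),"redtop2")
print("jar",at_z("top",254,194.5,.108))
for n,u,v,z in(("blue",257,155,.108),("orange",281,228,.108),("shaker",313,193,.09),("pot",375,211,.04)): print(n,at_z("top",u,v,z).round(3))
E
```

```text
redtop [284, 67, 18, 8, 73] [291.8  70.8]
redtop [245, 186, 19, 19, 280] [253.5 195. ]
jar [ 0.461551   -0.06656541  0.108     ]
blue [ 0.553 -0.075  0.108]
orange [ 0.385 -0.125  0.108]
shaker [ 0.465 -0.202  0.09 ]
pot [ 0.426 -0.356  0.04 ]
```

View pics/crop.png

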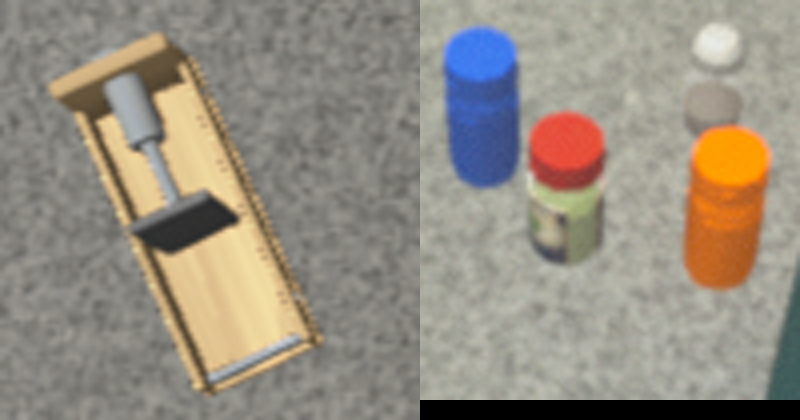

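The crop confirms the red-capped glass jar. The shaker stands behind the orange one. Next I'll fit the rack pose from its crop corners.

```bash
cat >> h.py <<'E'
def rackw(p,P):
    P=np.array(P,float)/1000; c,s=np.cos(p[2]),np.sin(p[2])
    return np.c_[p[0]+c*P[:,0]-s*P[:,1],p[1]+s*P[:,0]+c*P[:,1],P[:,2]]
E
python3 - <<'E'
from h import *
from scipy.optimize import least_squares
P=[(-25,26,88),(-25,-26,88),(88,40,72),(88,-40,72),(-105,32,21),(-105,-32,21)]
px=np.array([(135,231),(212,199),(50,88),(162,34),(212,374),(298,337)])/4+[95,120]
r=least_squares(lambda p:(proj("top",rackw(p,P))-px).ravel(),[.5,.2,.4],loss="soft_l1")
print(r.x,np.degrees(r.x[2]),r.fun.reshape(-1,2).round(1).tolist())
p=r.x; L=rackw(p,[(-65,0,8)])[0]; print("load",L)
o=robot.get_obs(); y=p[2]; X=np.array([np.cos(y),np.sin(y)]); Y=np.array([np.sin(y),-np.cos(y)])
J=np.array([.461,-.066]); d=J-o["tool_pos"][:2]; print("turn z tool",-(y-o["ee_rot"][2])/(np.pi/2),"to jar in tool xy after turn",d@X,d@Y)
y0=o["ee_rot"][2];X=np.array([np.cos(y0),np.sin(y0)]); Y=np.array([np.sin(y0),-np.cos(y0)]);print("before turn",d@X,d@Y)
E
```

```text
[0.5384828  0.21189176 0.43739544] 25.060912725248595 [[-0.7, 1.9], [0.5, 0.2], [-1.5, -0.3], [1.1, -1.1], [-0.7, 0.9], [1.6, -1.2]]
load [0.47960203 0.18435896 0.008     ]
turn z tool -0.07547834077936116 to jar in tool xy after turn 0.4547173098910165 -0.2911099015775573
before turn 0.41709162421784113 -0.34285183931013263
```

Call:
servo_tool(plan=[[0.3, -0.25, 0, 0, 0, -0.075, 94], [0.7, -0.6, 0, 0, 0, -0.075, 94], [1, -0.9, 0, 0, 0, -0.075, 94]])

```text
time: 0.85
tool_pos: [0.2338, -0.4155, 0.2221]
ee_rot: [-3.141, -0.0, 0.435]
wrist_force: [0.8, -0.2, 0.1]
width: 0.0944
finger_force: 0.0
```

Call:
servo_tool(plan=[[0.33, -0.2, 0, 0, 0, 0, 94], [0.67, -0.45, 0, 0, 0, 0, 94], [1, -0.65, 0, 0, 0, 0, 94]])

```text
time: 1.1
tool_pos: [0.297, -0.3132, 0.2227]
ee_rot: [3.141, -0.0, 0.436]
wrist_force: [1.3, -0.5, -0.5]
width: 0.094
finger_force: 0.0
```

Call:
servo_tool(plan=[[0.33, -0.2, 0, 0, 0, 0, 94], [0.67, -0.45, 0, 0, 0, 0, 94], [1, -0.65, 0, 0, 0, 0, 94]])

```text
time: 1.35
tool_pos: [0.3602, -0.2119, 0.2229]
ee_rot: [3.141, -0.001, 0.436]
wrist_force: [0.6, -0.3, 0.3]
width: 0.094
finger_force: 0.0
```

Call:
servo_tool(plan=[[0.33, -0.2, 0, 0, 0, 0, 94], [0.67, -0.4, 0, 0, 0, 0, 94], [0.8, -0.5, 0, 0, 0, 0, 94], [0.8, -0.5, 0, 0, 0, 0, 94]])

```text
time: 1.68
tool_pos: [0.4123, -0.1318, 0.2226]
ee_rot: [-3.141, -0.001, 0.442]
wrist_force: [-0.7, 0.5, 0.1]
width: 0.0938
finger_force: 0.0
```

```bash
cat >> h.py <<'E'
def delta(xy,y):
    "tool-frame shift (current axes) to xy, and turn to yaw y (normalised)"
    o=robot.get_obs(); a=o["ee_rot"][2]; d=np.array(xy)-o["tool_pos"][:2]
    return [d@[np.cos(a),np.sin(a)]*10,d@[np.sin(a),-np.cos(a)]*10,-(y-a)/(np.pi/2)]
E
python3 - <<'E'
from h import *
o=robot.get_obs(); print(o["time"],o["tool_pos"],o["ee_rot"],delta([.461,-.066],.437))
snap("wrist","w1")
print(proj("wrist",[[.461,-.066,.108],[.461,-.066,0]]))
print([(np.round(d["extent"]).tolist(),round(d["conf"],2)) for d in robot.find_in("spice_jar","wrist")])
E
```

```text
1.6833 [ 0.4123484  -0.13183408  0.22260973] [-3.14107686e+00 -1.13132368e-03  4.42469098e-01] [np.float64(0.7215463346319257), np.float64(-0.386628171982225), np.float64(0.0034817361955838642)]
[[219.68231193 124.74662637]
 [230.75231833 121.10637672]]
[([223.0, 126.0, 46.0, 48.0], 0.67), ([269.0, 45.0, 49.0, 63.0], 0.67), ([245.0, 202.0, 42.0, 59.0], 0.56)]
```

View pics/w1.png

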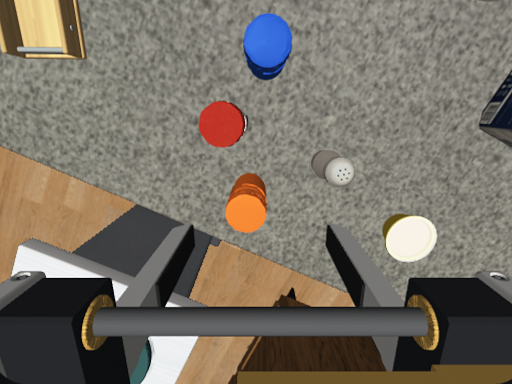

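The red cap is at (221,124), against a predicted (220,125), so the estimate holds. The lip end of the rack shows at about (40,50), aligned with the tool.

Call:
servo_tool(plan=[[0.35, -0.2, 0, 0, 0, 0, 94], [0.72, -0.39, 0, 0, 0, 0, 94], [0.72, -0.39, 0, 0, 0, 0, 94], [0.72, -0.39, 0.2, 0, 0, 0, 94], [0.72, -0.39, 0.4, 0, 0, 0, 94], [0.72, -0.39, 0.4, 0, 0, 0, 94]])

```text
time: 2.28
tool_pos: [0.4572, -0.0699, 0.1784]
ee_rot: [-3.137, 0.007, 0.435]
wrist_force: [-0.1, -0.9, -1.2]
width: 0.0939
finger_force: 0.0
```

```bash
python3 - <<'E'
from h import *
o=robot.get_obs(); print(o["time"],o["tool_pos"],o["ee_rot"],delta([.461,-.066],.437))
im=snap("wrist","w2"); h=cv2.cvtColor(im,cv2.COLOR_RGB2HSV); m=cv2.inRange(h,(0,150,60),(4,255,255))
n,l,s,c=cv2.connectedComponentsWithStats(m); i=1+s[1:,4].argmax(); print(s[i],c[i])
x,y,w,hh,_=s[i]; print(at_z("wrist",*c[i],.108),at_z("wrist",x+w/2,y+hh/2,.108))
q=np.array([0.5384828,0.21189176,0.43739544]); print(proj("wrist",rackw(q,[(-105,32,21),(-105,-32,21),(-25,26,88),(-25,-26,88),(88,40,72),(88,-40,72)])).round())
E
```

```text
2.2833 [ 0.45721592 -0.06987629  0.17839077] [-3.137123    0.00656617  0.434983  ] [np.float64(0.05065142774405364), np.float64(-0.01920724304720565), np.float64(-0.0012840602115997742)]
[ 234  174   49   52 1985] [257.85894207 199.71284635]
[ 0.46542621 -0.06370923  0.108     ] [ 0.46542266 -0.06434794  0.108     ]
[[  35.  110.]
 [  92.  110.]
 [ -46.    7.]
 [  18.    6.]
 [ -91. -161.]
 [  16. -162.]]
```

View pics/w2.png

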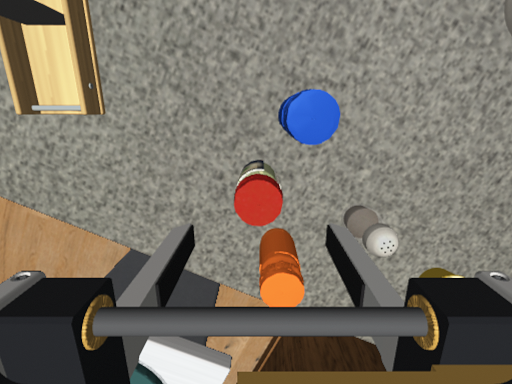

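Call:
servo_tool(plan=[[0.065, -0.02, 0, 0, 0, 0, 94], [0.065, -0.02, 0.2, 0, 0, 0, 94], [0.065, -0.02, 0.45, 0, 0, 0, 94], [0.065, -0.02, 0.7, 0, 0, 0, 94], [0.065, -0.02, 0.9, 0, 0, 0, 94], [0.065, -0.02, 1.0, 0, 0, 0, 94], [0.065, -0.02, 1.0, 0, 0, 0, 94]])

```text
time: 2.92
tool_pos: [0.464, -0.0647, 0.0812]
ee_rot: [-3.14, 0.002, 0.436]
wrist_force: [-0.1, -0.2, 0.0]
width: 0.094
finger_force: 0.0
```

```bash
python3 - <<'E'
from h import *
o=robot.get_obs(); print(o["time"],o["tool_pos"],o["ee_rot"],delta([.463,-.065],.437))
im=snap("wrist","w3"); 
E
```

```text
2.9167 [ 0.46403785 -0.06465135  0.08121797] [-3.13974894e+00  2.38785509e-03  4.35785233e-01] [np.float64(-0.010880234978017498), np.float64(-0.0012203360508415784), np.float64(-0.000773344638315565)]
```

View pics/w3.png

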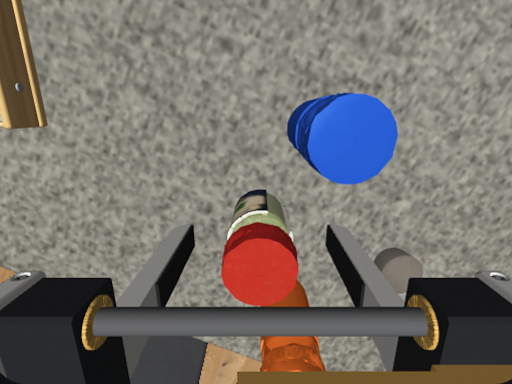

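The jar is centred between the open fingers (cap at 260,262). I'll go down and grip.

Call:
servo_tool(plan=[[0, 0, 0.15, 0, 0, 0, 94], [0, 0, 0.23, 0, 0, 0, 94], [0, 0, 0.23, 0, 0, 0, 94], [0, 0, 0.23, 0, 0, 0, 20], [0, 0, 0.23, 0, 0, 0, 20], [0, 0, 0.23, 0, 0, 0, 20], [0, 0, 0.23, 0, 0, 0, 20], [0, 0, 0.23, 0, 0, 0, 20], [0, 0, 0.23, 0, 0, 0, 20], [0, 0, 0.23, 0, 0, 0, 20]])

```text
time: 3.8
tool_pos: [0.465, -0.0645, 0.0596]
ee_rot: [3.141, -0.0, 0.437]
wrist_force: [-0.2, -0.7, 0.0]
width: 0.0509
finger_force: 0.0
```

Call:
servo_tool(plan=[[0, 0, 0, 0, 0, 0, 20], [0, 0, 0, 0, 0, 0, 20], [0, 0, 0, 0, 0, 0, 20], [0, 0, 0, 0, 0, 0, 20], [0, 0, 0, 0, 0, 0, 20], [0, 0, 0, 0, 0, 0, 20]])

```text
time: 4.3
tool_pos: [0.4649, -0.0645, 0.0595]
ee_rot: [3.142, -0.0, 0.437]
wrist_force: [0.1, -0.3, 1.2]
width: 0.0442
finger_force: 30.0
```

Call:
servo_tool(plan=[[0, 0, -0.15, 0, 0, 0, 20], [0, 0, -0.4, 0, 0, 0, 20], [0, 0, -0.7, 0, 0, 0, 20], [0, 0, -1, 0, 0, 0, 20], [0, 0, -1, 0, 0, 0, 20]])

```text
time: 4.72
tool_pos: [0.4684, -0.0654, 0.1661]
ee_rot: [3.134, -0.009, 0.437]
wrist_force: [2.0, -0.3, 0.7]
width: 0.0446
finger_force: 30.0
```

Call:
servo_tool(plan=[[0, -0.15, -0.1, 0, 0, 0, 20], [0, -0.4, -0.2, 0, 0, 0, 20], [0, -0.7, -0.3, 0, 0, 0, 20], [0, -1, -0.3, 0, 0, 0, 20], [0, -1, -0.3, 0, 0, 0, 20], [0, -1, -0.3, 0, 0, 0, 20]])

```text
time: 5.22
tool_pos: [0.4221, 0.0269, 0.1889]
ee_rot: [3.141, 0.0, 0.439]
wrist_force: [0.5, -0.8, -0.4]
width: 0.0444
finger_force: 30.0
```

```bash
python3 - <<'E'
from h import *
o=robot.get_obs(); print(o["time"],o["tool_pos"],o["ee_rot"],o["width"],o["finger_force"],delta([.4796,.1844],.437))
im=snap("wrist","w4"); 
q=np.array([0.5384828,0.21189176,0.43739544])
for A in proj("wrist",rackw(q,[(-105,26,21),(-105,-26,21),(-25,26,88),(-25,-26,88),(88,40,72),(88,-40,72),(-60,38,36),(-60,-38,36)])): 
    print(A.round()); cv2.drawMarker(im,tuple(int(v) for v in A),(255,0,255),cv2.MARKER_CROSS,8)
cv2.imwrite("pics/w4m.png",cv2.resize(im[:,:,::-1],(800,600)))
E
```

```text
5.2167 [0.42208258 0.0269021  0.18888013] [3.14112985e+00 3.24820326e-04 4.39243622e-01] 0.04435366181989448 29.99719270155765 [np.float64(1.1903426747049952), np.float64(-1.1808761131833558), np.float64(0.0014283341834284491)]
[135. 118.]
[180. 118.]
[89. 21.]
[150.  21.]
[  57. -137.]
[ 160. -137.]
[112.  74.]
[184.  74.]
```

View pics/w4m.png

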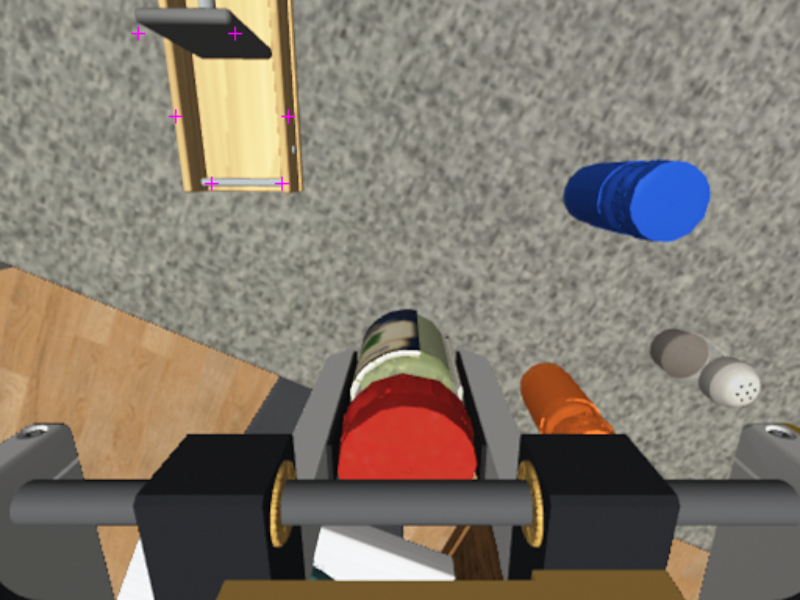

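The rack fit agrees laterally: the lip markers sit on the lip at about row 183. The pusher's top edge is at about row 22 against a predicted 34, so the rack may be 3–5 mm further along x. That is within the clearance. I'll go above the loading place.

Call:
servo_tool(plan=[[0.15, -0.15, 0, 0, 0, 0, 20], [0.4, -0.4, 0, 0, 0, 0, 20], [0.7, -0.7, 0, 0, 0, 0, 20], [1, -1, 0, 0, 0, 0, 20]])

```text
time: 5.6
tool_pos: [0.4715, 0.1575, 0.1886]
ee_rot: [3.141, 0.001, 0.433]
wrist_force: [0.3, -0.3, -0.7]
width: 0.0445
finger_force: 30.0
```

Call:
servo_tool(plan=[[0.15, -0.15, 0, 0, 0, 0, 20], [0.22, -0.18, 0, 0, 0, 0, 20], [0.22, -0.18, 0, 0, 0, 0, 20], [0.22, -0.18, 0.15, 0, 0, 0, 20], [0.22, -0.18, 0.3, 0, 0, 0, 20], [0.22, -0.18, 0.4, 0, 0, 0, 20], [0.22, -0.18, 0.4, 0, 0, 0, 20], [0.22, -0.18, 0.4, 0, 0, 0, 20]])

```text
time: 6.27
tool_pos: [0.4824, 0.1818, 0.1488]
ee_rot: [3.141, 0.002, 0.435]
wrist_force: [-0.8, 1.1, -0.2]
width: 0.0449
finger_force: 30.0
```

```bash
python3 - <<'E'
from h import *
o=robot.get_obs(); print(o["time"],o["tool_pos"],o["ee_rot"],o["width"],o["finger_force"],delta([.4823,.1857],.437))
q=np.array([0.5384828,0.21189176,0.43739544])
s=snap("side","s5"); w=snap("wrist","w5"); t=snap("top","t5")
jz=o["tool_pos"][2]-.0595
jar=np.array([[*o["tool_pos"][:2],jz],[*o["tool_pos"][:2],jz+.108]])
pts=rackw(q,[(-105,26,21),(-105,-26,21),(-25,26,88),(-25,-26,88),(-25,26,10),(-25,-26,10),(88,40,72),(88,-40,72),(-65,38,36),(-65,-38,36)])
def mk(im,cam,x0,y0,x1,y1,W,H):
    c=cv2.resize(im[y0:y1,x0:x1],(W,H),interpolation=cv2.INTER_CUBIC); f=np.array([W/(x1-x0),H/(y1-y0)])
    for A,col in [(a,(255,0,255)) for a in proj(cam,pts)]+[(a,(0,255,255)) for a in proj(cam,jar)]:
        B=(A-[x0,y0])*f; cv2.drawMarker(c,tuple(int(v) for v in B),col,cv2.MARKER_CROSS,8)
    return c
W=np.hstack([mk(s,"side",95,190,225,300,400,338),mk(w,"wrist",0,0,512,384,400,338)])
cv2.imwrite("pics/m5.png",W[:,:,::-1])
E
```

```text
6.2667 [0.48241566 0.18180731 0.14879504] [3.14144336e+00 1.85760466e-03 4.34692575e-01] 0.044912359322075095 29.99716500635259 [np.float64(0.015344323988268686), np.float64(-0.03579373243936055), np.float64(-0.0014689521119767381)]
```

View pics/m5.png

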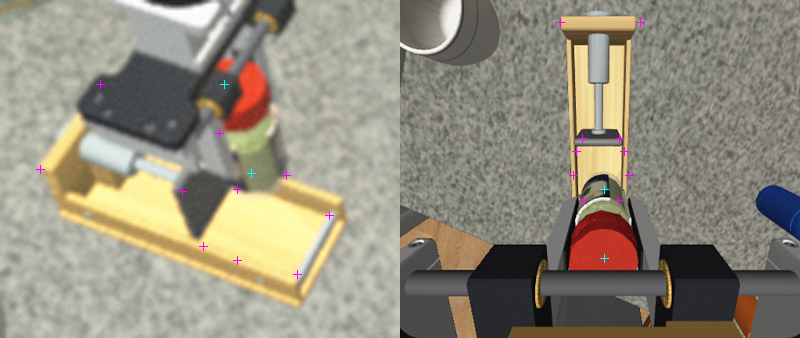

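In the wrist view the lane's centre line is at about column 599 and the jar at 604, so it needs about 4 mm in -y. The pusher's front top edge matches its markers at row 140. The jar hangs upright between lip and pusher, so I'll lower it.

Call:
servo_tool(plan=[[0, -0.04, 0, 0, 0, 0, 20], [0, -0.04, 0.1, 0, 0, 0, 20], [0, -0.04, 0.25, 0, 0, 0, 20], [0, -0.04, 0.4, 0, 0, 0, 20], [0, -0.04, 0.55, 0, 0, 0, 20], [0, -0.04, 0.65, 0, 0, 0, 20], [0, -0.04, 0.72, 0, 0, 0, 20], [0, -0.04, 0.76, 0, 0, 0, 20], [0, -0.04, 0.78, 0, 0, 0, 20], [0, -0.04, 0.78, 0, 0, 0, 20], [0, -0.04, 0.78, 0, 0, 0, 20]])

```text
time: 7.33
tool_pos: [0.4816, 0.187, 0.0722]
ee_rot: [3.141, -0.001, 0.437]
wrist_force: [-0.3, 0.9, -0.7]
width: 0.0444
finger_force: 30.0
```

```bash
python3 - <<'E'
from h import *
o=robot.get_obs(); print(o["time"],o["tool_pos"],o["ee_rot"],o["wrist_force"],delta([.4796,.1844],.437))
s=snap("side","s6"); w=snap("wrist","w6")
W=np.hstack([cv2.resize(s[190:300,95:225],(400,338),interpolation=cv2.INTER_CUBIC),cv2.resize(w[0:324,100:484],(400,338))])
cv2.imwrite("pics/m6.png",W[:,:,::-1])
E
```

```text
7.3333 [0.48158701 0.18702696 0.07216941] [ 3.14127340e+00 -1.34417112e-03  4.36684145e-01] [-0.32008878  0.93068916 -0.69304819] [np.float64(-0.029115856547990537), np.float64(0.015400601394033467), np.float64(-0.00020107955576102488)]
```

View pics/m6.png

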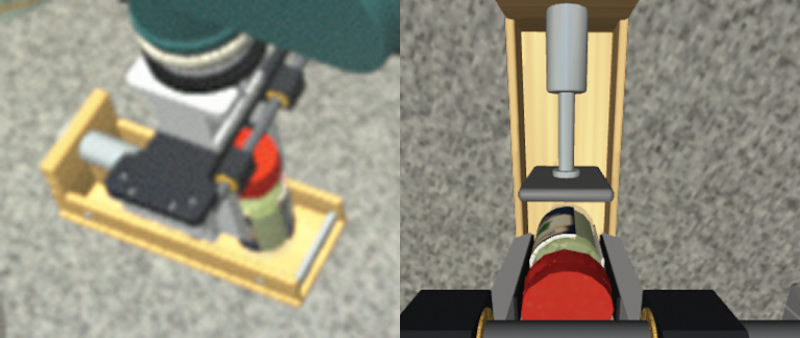

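The jar is inside the lane, upright and centred on the pusher (columns 566–567). I'll lower it another 3 mm, then approach slowly.

Call:
servo_tool(plan=[[0, 0, 0.015, 0, 0, 0, 20], [0, 0, 0.03, 0, 0, 0, 20], [0.02, 0, 0.03, 0, 0, 0, 20], [0.04, 0, 0.03, 0, 0, 0, 20], [0.06, 0, 0.03, 0, 0, 0, 20], [0.08, 0, 0.03, 0, 0, 0, 20], [0.1, 0, 0.03, 0, 0, 0, 20], [0.12, 0, 0.03, 0, 0, 0, 20], [0.12, 0, 0.03, 0, 0, 0, 20]])

```text
time: 8.18
tool_pos: [0.4924, 0.1921, 0.0685]
ee_rot: [3.141, -0.0, 0.437]
wrist_force: [0.2, 0.2, -0.7]
width: 0.0446
finger_force: 30.0
```

Call:
servo_tool(plan=[[0.01, 0, 0, 0, 0, 0, 20], [0.02, 0, 0, 0, 0, 0, 20], [0.03, 0, 0, 0, 0, 0, 20], [0.04, 0, 0, 0, 0, 0, 20], [0.05, 0, 0, 0, 0, 0, 20], [0.06, 0, 0, 0, 0, 0, 20], [0.07, 0, 0, 0, 0, 0, 20], [0.08, 0, 0, 0, 0, 0, 20], [0.09, 0, 0, 0, 0, 0, 20], [0.1, 0, 0, 0, 0, 0, 20], [0.1, 0, 0, 0, 0, 0, 20]])

```text
time: 9.1
tool_pos: [0.501, 0.1961, 0.0684]
ee_rot: [3.141, 0.0, 0.437]
wrist_force: [-0.6, 0.6, -0.0]
width: 0.0447
finger_force: 30.0
```

Call:
servo_tool(plan=[[0.01, 0, 0, 0, 0, 0, 20], [0.02, 0, 0, 0, 0, 0, 20], [0.03, 0, 0, 0, 0, 0, 20], [0.04, 0, 0, 0, 0, 0, 20], [0.05, 0, 0, 0, 0, 0, 20], [0.06, 0, 0, 0, 0, 0, 20], [0.07, 0, 0, 0, 0, 0, 20], [0.08, 0, 0, 0, 0, 0, 20], [0.08, 0, 0, 0, 0, 0, 20]])

```text
time: 9.85
tool_pos: [0.507, 0.1989, 0.0682]
ee_rot: [3.142, 0.004, 0.437]
wrist_force: [-4.4, -1.9, 3.0]
width: 0.0445
finger_force: 30.0
```

Call:
servo_tool(plan=[[0.01, 0, -0.01, 0, 0, 0, 20], [0.02, 0, -0.015, 0, 0, 0, 20], [0.03, 0, -0.015, 0, 0, 0, 20], [0.04, 0, -0.015, 0, 0, 0, 20], [0.05, 0, -0.015, 0, 0, 0, 20], [0.06, 0, -0.015, 0, 0, 0, 20], [0.07, 0, -0.015, 0, 0, 0, 20], [0.08, 0, -0.015, 0, 0, 0, 20], [0.09, 0, -0.015, 0, 0, 0, 20], [0.1, 0, -0.015, 0, 0, 0, 20]])

```text
time: 10.68
tool_pos: [0.5147, 0.2025, 0.0683]
ee_rot: [3.142, 0.008, 0.437]
wrist_force: [-5.4, -3.7, -0.4]
width: 0.0443
finger_force: 30.0
```

```bash
cat >> h.py <<'E'
def st():
    o=robot.get_obs(); q=np.array([0.5384828,0.21189176,0.43739544]); d=o["tool_pos"][:2]-q[:2]; c,s=np.cos(q[2]),np.sin(q[2]); f=o["wrist_force"]
    print(round(o["time"],2),"rack xy mm",((d@[c,s])*1000).round(1),((d@[-s,c])*1000).round(1),"z",(o["tool_pos"][2]*1000).round(1),"F rack",(f[:2]@[c,s]).round(2),(f[:2]@[-s,c]).round(2),f[2].round(2),"T",o["wrist_torque"].round(2),"rot",o["ee_rot"].round(4),o["width"].round(4),o["finger_force"])
E
python3 - <<'E'
from h import *
st(); w=snap("wrist","w7"); s=snap("side","s7")
E
```

```text
Traceback (most recent call last):
  File "h.py", line 32, in st
    print(round(o["time"],2),"rack xy mm",((d@[c,s])*1000).round(1),((d@[-s,c])*1000).round(1),"z",(o["tool_pos"][2]*1000).round(1),"F rack",(f[:2]@[c,s]).round(2),(f[:2]@[-s,c]).round(2),f[2].round(2),"T",o["wrist_torque"].round(2),"rot",o["ee_rot"].round(4),o["width"].round(4),o["finger_force"])
                                                                                                                                                                                                                                                                    ^^^^^^^^^^^^^^^^
AttributeError: 'float' object has no attribute 'round'
```

Call:
servo_tool(plan=[[0.015, 0, 0, 0, 0, 0, 20], [0.03, 0, 0, 0, 0, 0, 20], [0.045, 0, 0, 0, 0, 0, 20], [0.06, 0, 0, 0, 0, 0, 20], [0.075, 0, 0, 0, 0, 0, 20], [0.09, 0, 0, 0, 0, 0, 20], [0.105, 0, 0, 0, 0, 0, 20], [0.12, 0, 0, 0, 0, 0, 20], [0.135, 0, 0, 0, 0, 0, 20], [0.15, 0, 0, 0, 0, 0, 20], [0.15, 0, 0, 0, 0, 0, 20]])

```text
time: 11.6
tool_pos: [0.528, 0.2086, 0.0683]
ee_rot: [3.142, 0.009, 0.437]
wrist_force: [-6.8, -3.3, 1.4]
width: 0.0446
finger_force: 30.0
```

```bash
sed -i 's/o\["width"\].round(4)/o["width"]/' h.py
python3 - <<'E'
from h import *
st(); w=snap("wrist","w7"); s=snap("side","s7")
E
```

```text
11.6 rack xy mm -10.9 1.5 z 68.3 F rack -7.57 -0.14 1.39 T [-0.69  1.15 -0.04] rot [3.1415 0.0088 0.4365] 0.04464158459476022 29.997620045905933
```

Call:
servo_tool(plan=[[0.015, 0, -0.005, 0, 0.002, 0, 20], [0.03, 0, -0.01, 0, 0.004, 0, 20], [0.045, 0, -0.01, 0, 0.006, 0, 20], [0.06, 0, -0.01, 0, 0.006, 0, 20], [0.075, 0, -0.01, 0, 0.006, 0, 20], [0.09, 0, -0.01, 0, 0.006, 0, 20], [0.105, 0, -0.01, 0, 0.006, 0, 20], [0.12, 0, -0.01, 0, 0.006, 0, 20], [0.135, 0, -0.01, 0, 0.006, 0, 20], [0.15, 0, -0.01, 0, 0.006, 0, 20], [0.15, 0, -0.01, 0, 0.006, 0, 20]])

```text
time: 12.62
tool_pos: [0.5403, 0.2143, 0.0683]
ee_rot: [3.142, 0.003, 0.436]
wrist_force: [-9.3, -5.3, -0.4]
width: 0.0442
finger_force: 30.0
```

```bash
python3 -c "
from h import *
st()"
```

```text
12.62 rack xy mm 2.7 1.4 z 68.3 F rack -10.61 -0.86 -0.4 T [-0.93  1.56 -0.01] rot [3.1415e+00 3.0000e-03 4.3640e-01] 0.044221529895814966 29.997109605465084
```

Call:
servo_tool(plan=[[0.007, 0, -0.005, 0, 0, 0, 20], [0.014, 0, -0.005, 0, 0, 0, 20], [0.021, 0, -0.005, 0, 0, 0, 20], [0.028, 0, -0.005, 0, 0, 0, 20], [0.035, 0, -0.005, 0, 0, 0, 20], [0.042, 0, -0.005, 0, 0, 0, 20], [0.05, 0, -0.005, 0, 0, 0, 20], [0.05, 0, -0.005, 0, 0, 0, 20]])

```text
time: 13.28
tool_pos: [0.5443, 0.2161, 0.0683]
ee_rot: [3.142, 0.005, 0.436]
wrist_force: [-9.1, -5.2, -2.3]
width: 0.0443
finger_force: 30.0
```

```bash
python3 -c "
from h import *
st()"
```

```text
13.28 rack xy mm 7.1 1.4 z 68.3 F rack -10.41 -0.82 -2.29 T [-1.03  1.56 -0.01] rot [3.1415 0.0046 0.4364] 0.04429274107618079 29.996662680641748
```

Call:
servo_tool(plan=[[0.006, 0, 0, 0, 0, 0, 20], [0.012, 0, 0, 0, 0, 0, 20], [0.018, 0, 0, 0, 0, 0, 20], [0.024, 0, 0, 0, 0, 0, 20], [0.03, 0, 0, 0, 0, 0, 20], [0.036, 0, 0, 0, 0, 0, 20], [0.036, 0, 0, 0, 0, 0, 20], [0.036, 0, 0, 0, 0, 0, 20]])

```text
time: 13.95
tool_pos: [0.5468, 0.2173, 0.0683]
ee_rot: [3.142, 0.007, 0.436]
wrist_force: [-11.4, -5.9, -1.3]
width: 0.0448
finger_force: 30.0
```

```bash
python3 -c "
from h import *
st()"
```

```text
13.95 rack xy mm 9.8 1.4 z 68.3 F rack -12.85 -0.54 -1.29 T [-1.13  1.95  0.01] rot [3.1416 0.0066 0.4364] 0.04482446373268282 29.99725068337284
```

Call:
servo_tool(plan=[[0.006, 0, 0, 0, 0, 0, 20], [0.012, 0, 0, 0, 0, 0, 20], [0.018, 0, 0, 0, 0, 0, 20], [0.024, 0, 0, 0, 0, 0, 20], [0.03, 0, 0, 0, 0, 0, 20], [0.03, 0, 0, 0, 0, 0, 20], [0.03, 0, 0, 0, 0, 0, 20]])

```text
time: 14.53
tool_pos: [0.5469, 0.2174, 0.0684]
ee_rot: [3.142, 0.013, 0.436]
wrist_force: [-16.9, -10.4, 4.4]
width: 0.0446
finger_force: 30.0
```

```bash
python3 - <<'E'
from h import *
st(); o=robot.get_obs()
w=snap("wrist","w8"); s=snap("side","s8")
W=np.hstack([cv2.resize(s[190:300,95:225],(400,338),interpolation=cv2.INTER_CUBIC),cv2.resize(w[0:324,100:484],(400,338))])
cv2.imwrite("pics/m8.png",W[:,:,::-1])
E
```

```text
14.53 rack xy mm 10.0 1.4 z 68.4 F rack -19.68 -2.22 4.45 T [-1.67  3.09  0.  ] rot [3.1416 0.0132 0.4364] 0.04461447651515097 29.999162722961046
```

View pics/m8.png

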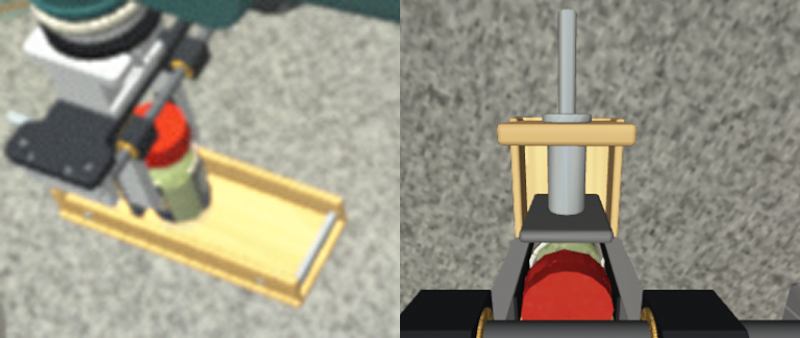

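The plate now sits against the sleeve end (567,212) and the rod stands well out behind the wall. The motion stopped at rack x of 10.0 mm while the force rose to 20 N, so the hard stop has been met. I'll ease the push slightly, level the tool and check the rod tip.

Call:
servo_tool(plan=[[0, 0, 0, 0, 0.002, 0, 20], [-0.005, 0, 0, 0, 0.004, 0, 20], [-0.01, 0, 0, 0, 0.005, 0, 20], [-0.01, 0, 0, 0, 0.005, 0, 20], [-0.01, 0, 0, 0, 0.005, 0, 20], [-0.01, 0, 0, 0, 0.005, 0, 20]])

```text
time: 15.13
tool_pos: [0.5468, 0.2174, 0.0683]
ee_rot: [3.142, 0.003, 0.436]
wrist_force: [-14.8, -8.2, 2.4]
width: 0.0445
finger_force: 30.0
```

```bash
python3 - <<'E'
from h import *
st(); q=np.array([0.5384828,0.21189176,0.43739544])
w=snap("wrist","w9"); g=w[:130,240:290].astype(int)
for x in (130,135,140,145): print(x,proj("wrist",rackw(q,[(x,0,52)])).round(1))
print("back wall top front edge",proj("wrist",rackw(q,[(76,0,72)])).round(1),"plate top back/front",proj("wrist",rackw(q,[(33,0,88),(25,0,88)])).round(1))
col=w[:250,261].mean(1).astype(int); print(col[:25].tolist()); print("wall",col[100:145].tolist()); print("plate",w[180:240,245].mean(1).astype(int).tolist())
E
```

```text
15.13 rack xy mm 9.9 1.4 z 68.3 F rack -16.89 -1.19 2.4 T [-1.57  2.73  0.04] rot [3.1415e+00 3.1000e-03 4.3650e-01] 0.0444689186766194 29.998570761526935
130 [[263.1  50.9]]
135 [[263.2  41.4]]
140 [[263.2  31.8]]
145 [[263.2  22. ]]
back wall top front edge [[263.3 147.3]] plate top back/front [[263.5 227.2]
 [263.4 240. ]]
[123, 124, 126, 128, 130, 133, 132, 130, 124, 144, 179, 187, 186, 186, 187, 186, 185, 186, 186, 186, 186, 185, 185, 184, 185]
wall [177, 177, 177, 177, 176, 176, 177, 178, 157, 157, 195, 192, 190, 188, 187, 186, 170, 124, 106, 164, 187, 188, 189, 189, 188, 186, 184, 183, 182, 181, 179, 180, 179, 177, 178, 171, 157, 145, 118, 142, 192, 188, 187, 186, 187]
plate [152, 151, 152, 151, 151, 151, 152, 152, 151, 151, 152, 151, 151, 152, 152, 151, 150, 152, 151, 152, 152, 153, 135, 87, 54, 58, 58, 58, 59, 58, 58, 58, 59, 58, 59, 59, 59, 58, 58, 64, 78, 97, 115, 124, 133, 140, 140, 134, 127, 116, 102, 89, 109, 137, 142, 149, 149, 147, 148, 148]
```

The position stayed at 9.9 mm while the push eased from 20 to 17 N, and the rod tip relative to the wall fits full travel. So the pusher is on its stop. I'll hold briefly and hand in.

Call:
servo_tool(plan=[[0, 0, 0, 0, 0, 0, 20], [0, 0, 0, 0, 0, 0, 20], [0, 0, 0, 0, 0, 0, 20], [0, 0, 0, 0, 0, 0, 20], [0, 0, 0, 0, 0, 0, 20], [0, 0, 0, 0, 0, 0, 20], [0, 0, 0, 0, 0, 0, 20], [0, 0, 0, 0, 0, 0, 20]])

```text
time: 15.85
tool_pos: [0.5469, 0.2174, 0.0683]
ee_rot: [3.142, 0.003, 0.436]
wrist_force: [-16.1, -7.5, 2.7]
width: 0.0443
finger_force: 30.0
```

```bash
python3 - <<'E'
from h import *
st(); o=robot.get_obs(); f=o["wrist_force"]
if np.hypot(f[0],f[1])>13.5: print(robot.close_job())
E
```

```text
15.85 rack xy mm 9.9 1.4 z 68.3 F rack -17.76 0.03 2.74 T [-1.52  2.71  0.01] rot [3.1416 0.0032 0.4365] 0.044335185196135635 29.99851487169508
the job is handed in; nothing more can be done
None
```

The job is handed in at 15.9 s: the red-capped spice jar stands upright and low in the lane, still gripped, holding the pusher on its hard stop with about 17 N; the verdict was not shown.

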